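Check a trolley brake lever against its stop

TASK

Check the red brake lever on the trolley push bar held in the bench stand. With the outside of your fingers, without pinching or gripping anything, press the lever in towards the bar until it comes up firmly but gently against its stop screw, and let it spring all the way back out. Then press it in to the stop a second time and finish while holding it there, steady, so that the gap left to the bar can be gauged; do not touch the bar, and leave the things lying around where they are.

Things in the scene. Friction and masses are not known exactly. Their poses are not given: they have to be found in the camera images.
- stand: Fixed grey bench stand: base plate 130 x 320 mm, 12 mm thick, two aluminium posts (y = -125, +125 mm) with clamps, 163 mm high at the top, that carry the push bar. Origin at worktop level under the bar's axis, half-way between the posts; x points from the lever to the bar (the way the lever is pressed), y along the bar towards the lever's pivot, z up. Position and yaw vary.
- push_bar: Fixed level steel tube, 22 mm diameter, along the stand's y; axis 140 mm above the worktop. A black rubber grip of 32 mm diameter lies behind the lever (y = -105 to +30 mm); a black perch with a fork carries the lever's pivot (y = 55 to 95 mm, reaching to x = -61 mm). Origin on the axis, half-way between the posts; axes the stand's.
- lever (a joint): Angle of the red lever about its upright pivot, rad: 0 at rest (sprung out), grows as it is pressed towards the bar. The spring pushes back, at lever_pad about 3 N at first, 1.2 N more per 0.1 rad. The stop screw halts it at 0.17 to 0.33 rad, different each time (17 to 33 mm of travel at lever_pad); without it the lever would go on to 0.40 rad, close to the bar.
- lever_pad (a point): Centre of the lever's blade, where to press: 10 mm thick, 85 mm long along the bar, 18 mm high, at 140 mm height. Moves with the lever, axes the lever's (at rest the stand's). At rest at x = -70, y = -25 mm in the stand's frame: open space on its outer (-x) side, 49 mm gap to the grip behind. Pivot 100 mm along +y and 20 mm along +x from it; the lever ends in a ball 58 mm along -y.
- stop_screw: Fixed brass stop screw, 8 mm diameter, with a steel lock nut, between lever and bar 30 mm from the pivot (y = 45 mm in the stand's frame), at the bar's height. Origin at its rounded tip, which the lever's inner side meets; its setting along x varies by 4 mm.
- marker: Loose black marker pen, 137 x 12 x 13 mm, lying flat in front of the stand; bystander. Origin at the centre of its underside.
- timer: Loose white countdown timer, 62 x 62 x 18 mm, in front of the stand; bystander. Origin at the centre of its underside.
- forceps: Loose steel forceps, 136 x 14 x 5 mm, lying flat beside the stand (on its -y side); bystander. Origin at the centre of its underside.
- white_bottle: Loose white plastic bottle with green cap, 48 mm diameter, 93 mm high, beside the stand (on its +y side); bystander. Origin at the centre of its underside.

How it is judged:
By the outcome, as a careful person would: the job done as asked, in the order asked, and still so for the second after the job is handed in, while the arm keeps its last pose, push and grip.
It also fails if it takes over 67 s, if anything falls off the work surface, if the arm or the gripper's body presses on something with over 40 N, if the wrist force passes 120 N, or if a joint passes its speed limit or range.

ROBOT

A 6-joint arm with a two-finger parallel gripper is mounted at the origin on the work surface; the furniture and walls round the work are solid. World frame = base frame: x ahead of the robot, y to its left, z up, the work surface at z = 0. Lengths are in m, angles in rad, forces in N, time in s.
With the tool pointing down it reaches from about 0.25 to 0.85 m from the base axis. Payload 12.5 kg.
Tool frame: the origin (TCP) lies at the very end of the fingers, on their centre line; the grasp point (between the pads) lies behind it (arm.grasp_offset is the z of the grasp point in the tool frame, in m); z points along the fingers, y is the direction in which the jaws open and shut (so a half turn about z gives the same grasp; the last joint's range is limited). The gripper opens to 93 mm and grips with 3 to 60 N. Pads are 15 mm wide; open, the fingers measure 128 mm over their backs; the gripper's body (75 mm by 188 mm) begins 65 mm behind the grasp point.
Start: joints at [-1.429, 0.351, 1.652, -0, 1.139, -0.085], TCP at [0.124, -0.536, 0.219] pointing down, gripper open.
Joint ranges: [-2.75, 2.75], [-0.79, 2.1], [0.01, 2.65], [-1.57, 4.71], [0.07, 3.14], [-2.87, 2.87]. Speed limits (rad/s): [2.22, 2.22, 2.79, 3.14, 3.14, 3.14].

INTERFACE

Orientations are given as a unit quaternion [x, y, z, w].
In Python, from station import state, grab_frame, camera_model, workorder, arm gives the robot as it stands.
- The arm moves only by the tool play_rows, never from a script. Its argument "deltas" is a list of rows, each a list of 3 entries, a list of its own where there are three numbers: the turn, a rotation vector about the tool's x, y, z scaled (see below), then the shift along the tool's x, y, z scaled (see below), then the opening, from -1 (shut) to 1 (fully open), so that 0 is half open. A call has 1 to 12 rows; each row shifts and turns the commanded pose from where the row before left it, along the tool's axes as they then stand; what a row does not reach is not made up. The controller multiplies each number of a shift by 1 m and each number of a turn by 30 degrees. A row lasts 1/12 s, in which the tool goes at most 41.7 mm and 7.16 degrees, less where a joint would pass 70% of its speed; a pose out of reach is approached as far as the arm can. A call with a number of a shift or a turn outside -1 to 1 is refused whole. A call with a gripper value outside its range is refused whole. The fingers move at their own pace and stop on an object; the grip force is fixed at half the most. Time passes only in rows, so rows that do not move let the fingers close. It gives the time, the measured TCP pose, the force and the opening at its end, in the units of the state.
- state(): the state, without advancing time (a new reading comes with each control period).
- grab_frame(name): name is "scene" or "top"; returns (picture, depth): 400x640x3 uint8, red, green, blue; 400x640 float32, m along the optical axis (not along the pixel's ray), 0 where there is no reading.
- camera_model(name): a dict with "K" (3x3 intrinsics, pixels), "eye" and "attitude" of the camera in the world. Camera axes: x right, y down, z forward; pixel columns grow to the right and rows downward; lengths in m; the calibration is good to about 2 mm. A picture is of the moment at which its call begins. camera_model takes no time and is no camera call.
- workorder.hand_in(): hands the job in, once; it reports no verdict.
The state is a dict: "clock": time; "joint_positions": joint angles; "qvel": joint speeds; "joint_torque": joint torques, N m; "tool_pos": TCP position; "ee_rot": TCP orientation; "force": force on the tool from outside, world axes, zero at the start; "ft_torque": the same for the moment, N m; "grip_width": finger opening in m.
Only numpy, scipy, OpenCV 4.12 (cv2) and the standard library are available. Lean on these libraries where they do the work, as an engineer would, in place of code of your own. Each camera call takes 0.05 s, during which the arm holds its last target.

## Working session

There is one attempt and no reset: what is moved stays moved. The work goes in short steps, Python scripts to look and compute and a tool call to move; the robot and the scene stay as the last step left them, time stands still between calls to the robot, and variables do not carry over. Pictures are saved under pics/ and viewed, and the job is handed in when it is done.

Besides the shell and the picture viewer there is one more tool, called after ">>>" in YAML: its name, and indented under it one key for each argument. play_rows: Moves the arm, as the interface text tells. Shifts and turns lie within -1 to 1; 1 stands for 1 m of shift or 30 degrees of turn. Its arguments: {"type":"object","properties":{"deltas":{"type":"array"}},"required":["deltas"]}

```bash
ls; mkdir -p pics; cat > h.py <<'E'
import numpy as np, cv2
from station import state, grab_frame, camera_model, workorder, arm
from scipy.spatial.transform import Rotation as R
E
python3 - <<'E'
from h import *
s=state(); print({k:np.round(v,4).tolist() for k,v in s.items()}); print(arm.grasp_offset)
for n in ("scene","top"):
    p,d=grab_frame(n); c=camera_model(n); print(n,c)
    cv2.imwrite(f"pics/{n}0.png",p[:,:,::-1]); np.savez(f"{n}0.npz",p=p,d=d)
E
```

```text
pics
{'clock': 0.0, 'joint_positions': [-1.4286, 0.3512, 1.6524, -0.0, 1.1391, -0.0846], 'qvel': [0.0005, 0.0004, 0.0002, -0.0001, 0.0005, 0.0014], 'joint_torque': [0.0006, -49.7321, -28.5248, 0.0698, 0.0257, -0.0001], 'tool_pos': [0.1237, -0.5356, 0.2181], 'ee_rot': [0.9936, 0.1132, -0.0, -0.0005], 'force': [0.8123, -0.2785, 0.8219], 'ft_torque': [-0.0036, 0.0163, 0.0454], 'grip_width': 0.093}
-0.0188
scene {'K': array([[428.31898576,   0.        , 327.35226465],
       [  0.        , 428.31898576, 197.97754081],
       [  0.        ,   0.        ,   1.        ]]), 'eye': array([-0.3845817 ,  0.53732121,  0.76610045]), 'attitude': array([-0.45230195,  0.7479058 , -0.40936589,  0.26168573])}
top {'K': array([[375.82166431,   0.        , 323.64897122],
       [  0.        , 375.82166431, 201.44509696],
       [  0.        ,   0.        ,   1.        ]]), 'eye': array([0.37752064, 0.06041744, 1.00519509]), 'attitude': array([ 0.72022003, -0.68503132,  0.07388718, -0.08096848])}
```

View pics/scene0.png

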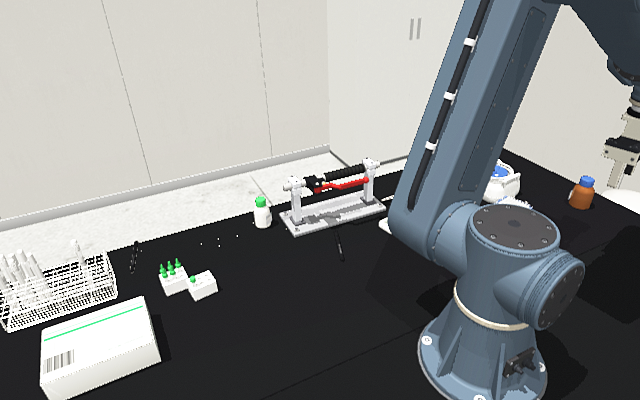

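View pics/top0.png

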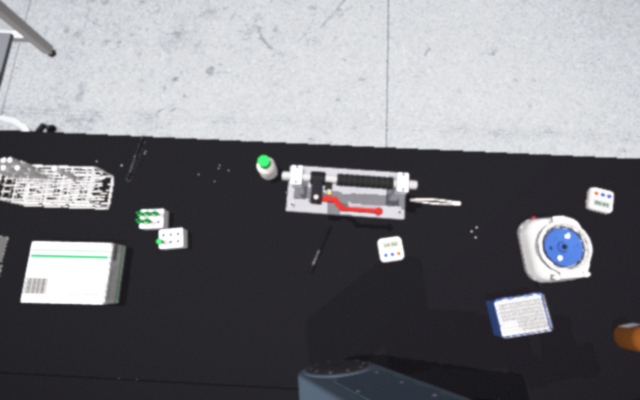

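The top view shows the stand at (287–410, 165–220). The lever is on the robot side, running from (325,198) to its ball at (378,211), and the bar is at row ~180. The timer is at (390,249), the marker at (320,250), the forceps at (436,202) and the bottle at (266,167). Next I'll measure the points from both views.

```bash
cat >> h.py <<'E'
def cloud(n,d):
    c=camera_model(n); K=c["K"]; v,u=np.mgrid[0:d.shape[0],0:d.shape[1]]
    P=np.stack([(u-K[0,2])/K[0,0]*d,(v-K[1,2])/K[1,1]*d,d],-1)
    return P@R.from_quat(c["attitude"]).as_matrix().T+c["eye"]
def redmask(p):
    h=cv2.cvtColor(p,cv2.COLOR_RGB2HSV).astype(int)
    return ((h[...,0]<8)|(h[...,0]>172))&(h[...,1]>150)&(h[...,2]>70)
E
python3 - <<'E'
from h import *
for n,box in (("top",(280,160,415,225)),("scene",(270,150,400,240))):
    z=np.load(n+"0.npz"); p,d=z["p"],z["d"]; W=cloud(n,d)
    m=redmask(p); b=np.zeros_like(m); b[box[1]:box[3],box[0]:box[2]]=1
    q=W[m&b&(d>0)]; print(n,len(q),np.percentile(q,[2,50,98],axis=0).round(4).tolist())
    # stand upper structure: clamps, bar, grip
    q2=W[b.astype(bool)&~m&(d>0)]; 
    for lo,hi in((.005,.02),(.145,.162),(.155,.17)):
        k=q2[(q2[:,2]>lo)&(q2[:,2]<hi)]
        if len(k)>5:
            r=cv2.minAreaRect(k[:,:2].astype(np.float32)*1000); print(lo,hi,len(k),r,k[:,2].max())
    x0,y0,x1,y1=box
    cv2.imwrite(f"pics/{n}_crop.png",cv2.resize(p[y0:y1,x0:x1,::-1],None,fx=5.8,fy=5.8,interpolation=cv2.INTER_CUBIC))
E
```

```text
top 245 [[0.5493, -0.0577, 0.1426], [0.5565, 0.0258, 0.1472], [0.5805, 0.078, 0.1508]]
0.005 0.02 2961 ((630.024169921875, 3.8047332763671875), (347.1260681152344, 131.20628356933594), 88.71659088134766) 0.019977862984252748
0.145 0.162 1830 ((599.2522583007812, 20.0035400390625), (314.0895080566406, 97.66368865966797), 88.4629898071289) 0.161879212373232
0.155 0.17 621 ((606.1734619140625, 17.70722198486328), (275.6517333984375, 83.70316314697266), 88.4629898071289) 0.16543503638809764
scene 281 [[0.5461, -0.1271, 0.0009], [0.5544, 0.0194, 0.1434], [0.7499, 0.1032, 0.1509]]
0.005 0.02 2453 ((671.4256591796875, -24.16888427734375), (413.102783203125, 421.363037109375), 57.82645797729492) 0.01986661033378989
0.145 0.162 795 ((600.1339721679688, 19.021148681640625), (320.9501037597656, 100.72274780273438), 89.3680648803711) 0.1619551016971612
0.155 0.17 380 ((606.7982177734375, 25.488670349121094), (288.6900939941406, 87.53782653808594), 89.3680648803711) 0.16692777006465942
```

View pics/top_crop.png

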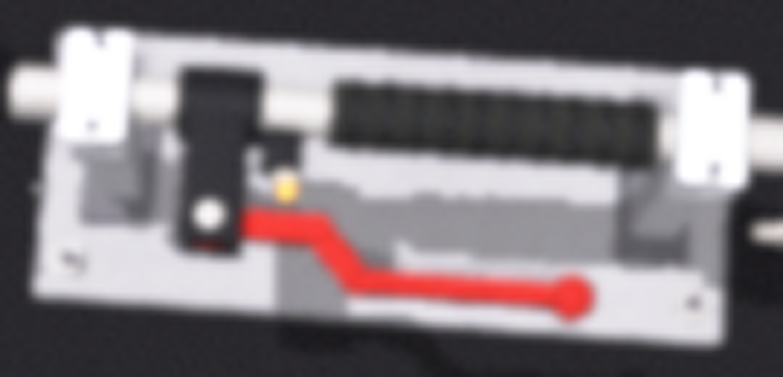

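View pics/scene_crop.png

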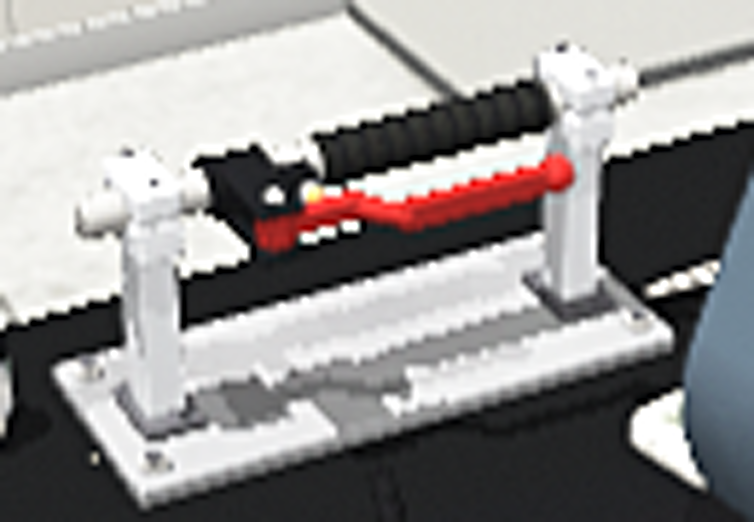

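```bash
cat >> h.py <<'E'
def proj(n,uv,z):
    c=camera_model(n);K=c["K"]; r=R.from_quat(c["attitude"]).apply([(uv[0]-K[0,2])/K[0,0],(uv[1]-K[1,2])/K[1,1],1])
    return c["eye"]+r*(z-c["eye"][2])/r[2]
E
python3 - <<'E'
from h import *
x=lambda a,b:(280+(a+.5)/5.8-.5,160+(b+.5)/5.8-.5)
A=proj("top",x(95,87),.163);B=proj("top",x(714,130),.163);ball=proj("top",x(572,297),.147)
print(A,B,ball); 
def fr(o,yv,P): 
    yv=yv/np.linalg.norm(yv); xv=np.array([yv[1],-yv[0]]); return (P-o)@np.stack([xv,yv],1)
o=(A+B)[:2]/2; yv=(A-B)[:2]; print("origin",o,"len",np.linalg.norm(yv),"yaw",np.degrees(np.arctan2(-yv[0],yv[1])))
print("ball stand",fr(o,yv,ball[:2]))
for n in("top","scene"):
    z=np.load(n+"0.npz");p,d=z["p"],z["d"];W=cloud(n,d)
    near=(abs(W[...,0]-.6)<.12)&(abs(W[...,1])<.2)&(d>0)
    # clamp tops
    k=W[near&(W[...,2]>.158)&(W[...,2]<.17)&(p.min(-1)>150)]
    a=k[k[:,1]>o[1]];b=k[k[:,1]<o[1]]
    print(n,"clamp",len(a),np.median(a,0).round(4),len(b),np.median(b,0).round(4))
    # grip: black, high
    k=W[near&(W[...,2]>.14)&(W[...,2]<.165)&(p.max(-1)<90)]
    f=fr(o,yv,k[:,:2]); s=(f[:,1]>-100)&(f[:,1]<25)
    l=k[s]; c=np.polyfit(l[:,1],l[:,0],1); print("grip",len(l),c,"f",np.percentile(f[s],[5,50,95],axis=0).round(4).tolist(),l[:,2].max())
    m=redmask(p)&near&(W[...,2]>.1); k=W[m]; f=fr(o,yv,k[:,:2]); s=(f[:,1]>-65)&(f[:,1]<15)
    print("blade",s.sum(),np.percentile(f[s],[3,50,97],axis=0).round(4).tolist(),np.percentile(k[s][:,2],[3,50,97]), "ymin",f[:,1].min())
    for lo,hi,nm in((-.3,-.0,"")):pass
E
```

```text
[0.62604136 0.14149229 0.163     ] [ 0.62035388 -0.10716038  0.163     ] [ 0.5526945  -0.05387421  0.147     ]
origin [0.62319762 0.01716595] len 0.2487177127602845 yaw -1.310307894634699
ball stand [-0.0688602 -0.0726338]
top clamp 111 [0.6255 0.1425 0.1593] 100 [ 0.622  -0.1064  0.1591]
grip 904 [-0.09462226  0.61759921] f [[-0.0409, -0.0927], [-0.0047, 0.0], [0.01, 0.0835]] 0.1592703875344631
blade 245 [[-0.0721, -0.0744], [-0.066, 0.007], [-0.0443, 0.0578]] [0.14285204 0.14717587 0.15059898] ymin -0.07933592865018407Traceback (most recent call last):
  File "<stdin>", line 22, in <module>
TypeError: cannot unpack non-iterable float object
```

```bash
cat >> h.py <<'E'
def fr(o,yv,P): 
    yv=yv/np.linalg.norm(yv); xv=np.array([yv[1],-yv[0]]); return (P-o)@np.stack([xv,yv],1)
E
python3 - <<'E'
from h import *
x=lambda a,b:(280+(a+.5)/5.8-.5,160+(b+.5)/5.8-.5)
o=np.array([.62320,.01717]); yv=np.array([.00569,.24865])
for nm,a,b,z in(("ball",572,297,.147),("ball140",572,297,.14),("pivotpin",209,214,.16),("gripL",335,118,.15),("gripR",655,135,.15),("bladekink",355,280,.149),("perchL",182,130,.156),("perchR",263,100,.156)):
    print(nm,fr(o,yv,proj("top",x(a,b),z)[:2]).round(4))
for n in("top","scene"):
    z=np.load(n+"0.npz");p,d=z["p"],z["d"];W=cloud(n,d)
    near=(abs(W[...,0]-.6)<.12)&(abs(W[...,1])<.2)&(d>0)
    k=W[near&(W[...,2]>.158)&(W[...,2]<.17)&(p.min(-1)>150)]
    a=k[k[:,1]>o[1]];b=k[k[:,1]<o[1]]
    print(n,"clamp",len(a),np.median(a,0).round(4),len(b),np.median(b,0).round(4))
    k=W[near&(W[...,2]>.14)&(W[...,2]<.165)&(p.max(-1)<90)]
    f=fr(o,yv,k[:,:2]); s=(f[:,1]>-.1)&(f[:,1]<.025)&(f[:,0]>-.03)
    l=k[s]; c=np.polyfit(l[:,1],l[:,0],1); print("grip",len(l),c,"f",np.percentile(f[s],[5,50,95],axis=0).round(4).tolist(),l[:,2].max())
    m=redmask(p)&near&(W[...,2]>.1); k=W[m]; f=fr(o,yv,k[:,:2]); s=(f[:,1]>-.060)&(f[:,1]<.01)
    print("blade",s.sum(),np.percentile(f[s],[3,50,97],axis=0).round(4).tolist(),np.percentile(k[s][:,2],[3,50,97]), "ymin",f[:,1].min(), np.polyfit(f[s][:,1],f[s][:,0],1))
E
```

```text
ball [-0.0689 -0.0726]
ball140 [-0.0674 -0.0735]
pivotpin [-0.0483  0.0746]
gripL [-0.0022  0.027 ]
gripR [-0.    -0.103]
bladekink [-0.0686  0.0146]
perchL [-0.0134  0.0884]
perchR [0.0015 0.0567]
top clamp 111 [0.6255 0.1425 0.1593] 100 [ 0.622  -0.1064  0.1591]
grip 551 [0.02314677 0.62163665] f [[-0.0108, -0.0941], [-0.0016, -0.0379], [0.0101, 0.0184]] 0.1592703875344631
blade 91 [[-0.0721, -0.0565], [-0.0687, -0.0232], [-0.0653, 0.0093]] [0.14417016 0.14784954 0.15068737] ymin -0.07934074071096339 [ 0.01450167 -0.06839042]
scene clamp 85 [0.6283 0.1428 0.1607] 64 [ 0.6222 -0.1037  0.1607]
grip 265 [0.01354594 0.61537041] f [[-0.0138, -0.0926], [-0.0079, -0.0362], [0.0013, 0.0198]] 0.15964778816481995
blade 108 [[-0.0744, -0.0576], [-0.0712, -0.025], [-0.0673, 0.0076]] [0.13426316 0.14360965 0.15053622] ymin -0.07699510762182382 [-0.00998242 -0.07134958]
```

```bash
python3 - <<'E'
from h import *
s=state(); M=R.from_quat(s["ee_rot"]); print(M.as_matrix().round(3))
th=np.radians(-1.3); xs=np.array([np.cos(th),np.sin(th),0]); ys=np.array([-np.sin(th),np.cos(th),0])
T=R.from_matrix(np.stack([ys,xs,[0,0,-1]],1))
print("turn units",(M.inv()*T).as_rotvec()/np.radians(30))
pad=np.array([.6222,.0180,0])-.07*xs-.025*ys; print("pad",pad)
tgt=pad-xs*(.005+.0175+.030); tgt[2]=.115; print("tgt",tgt,"tool shift",T.inv().apply(tgt-s["tool_pos"]))
z=np.load("top0.npz");W=cloud("top",z["d"]);h=(z["d"]>0)&(W[...,2]>.02)
for x in np.arange(.1,.6,.1):
  print(round(x,1),[ round(float(W[...,2][h&(abs(W[...,0]-x)<.05)&(abs(W[...,1]-y)<.05)].max(initial=0)),3) for y in np.arange(-.7,.21,.1)])
E
```

```text
[[ 0.974  0.225 -0.   ]
 [ 0.225 -0.974  0.001]
 [ 0.    -0.001 -1.   ]]
turn units [-1.61215501e-03 -1.42757992e-03 -2.52348996e+00]
pad [ 0.55165083 -0.00540545  0.        ]
tgt [ 0.49916435 -0.00421437  0.115     ] tool shift [0.53977706 0.36335591 0.10314392]
0.1 [0.0, 0.0, 0.0, 0.0, 0.0, 0.0, 0.0, 0.0, 0.0, 0.0]
0.2 [0.0, 0.0, 0.0, 0.0, 0.0, 0.0, 0.504, 0.488, 0.41, 0.0]
0.3 [0.072, 0.0, 0.062, 0.063, 0.0, 0.0, 0.506, 0.0, 0.0, 0.0]
0.4 [0.0, 0.084, 0.085, 0.063, 0.0, 0.0, 0.0, 0.0, 0.0, 0.0]
0.5 [0.0, 0.084, 0.084, 0.059, 0.0, 0.0, 0.148, 0.147, 0.0, 0.0]
```

>>> play_rows:
  deltas:
    - [[0,0,-0.21],[0,0,0],-1]
    - [[0,0,-0.21],[0,0,0],-1]
    - [[0,0,-0.21],[0,0,0],-1]
    - [[0,0,-0.21],[0,0,0],-1]
    - [[0,0,-0.21],[0,0,0],-1]
    - [[0,0,-0.21],[0,0,0],-1]
    - [[0,0,-0.21],[0,0,0],-1]
    - [[0,0,-0.21],[0,0,0],-1]
    - [[0,0,-0.21],[0,0,0],-1]
    - [[0,0,-0.21],[0,0,0],-1]
    - [[0,0,-0.21],[0,0,0],-1]
    - [[0,0,-0.21],[0,0,0],-1]

```text
clock: 1.1
tool_pos: [0.1237, -0.5357, 0.2183]
ee_rot: [0.714, 0.7, 0.0, -0.0]
force: [0.3, 0.1, -0.0]
grip_width: 0.0175
```

>>> play_rows:
  deltas:
    - [[0,0,0],[0.022,0.014,0],-1]
    - [[0,0,0],[0.022,0.014,0],-1]
    - [[0,0,0],[0.022,0.014,0],-1]
    - [[0,0,0],[0.022,0.014,0],-1]
    - [[0,0,0],[0.022,0.014,0],-1]
    - [[0,0,0],[0.022,0.014,0],-1]
    - [[0,0,0],[0.022,0.014,0],-1]
    - [[0,0,0],[0.022,0.014,0],-1]
    - [[0,0,0],[0.022,0.014,0],-1]
    - [[0,0,0],[0.022,0.014,0],-1]
    - [[0,0,0],[0.022,0.014,0],-1]
    - [[0,0,0],[0.022,0.014,0],-1]

```text
clock: 2.1
tool_pos: [0.2985, -0.2749, 0.2185]
ee_rot: [0.716, 0.698, 0.0, -0.0]
force: [-0.1, -0.5, 0.2]
grip_width: 0.0008
```

>>> play_rows:
  deltas:
    - [[0,0,0],[0.022,0.012,0],-1]
    - [[0,0,0],[0.022,0.012,0],-1]
    - [[0,0,0],[0.022,0.012,0],-1]
    - [[0,0,0],[0.022,0.012,0],-1]
    - [[0,0,0],[0.022,0.012,0],-1]
    - [[0,0,0],[0.022,0.012,0],-1]
    - [[0,0,0],[0.022,0.012,0],-1]
    - [[0,0,0],[0.022,0.012,0],-1]
    - [[0,0,0],[0.022,0.012,0],-1]
    - [[0,0,0],[0.022,0.012,0],-1]
    - [[0,0,0],[0.022,0.012,0],-1]
    - [[0,0,0],[0.022,0.012,0],-1]

```text
clock: 3.1
tool_pos: [0.4489, -0.0145, 0.2185]
ee_rot: [0.716, 0.698, -0.0, -0.0]
force: [0.7, -0.3, 0.1]
grip_width: 0.0006
```

```bash
cat >> h.py <<'E'
def rel():
    s=state(); th=np.radians(-1.3); xs=np.array([np.cos(th),np.sin(th),0]); ys=np.array([-np.sin(th),np.cos(th),0])
    T=R.from_matrix(np.stack([ys,xs,[0,0,-1]],1)); M=R.from_quat(s["ee_rot"])
    pad=np.array([.6222,.0180,0.14])-.07*xs-.025*ys
    print("t",s["clock"],"tcp",s["tool_pos"].round(4),"w",s["grip_width"],"F",s["force"].round(2),"q",np.round(s["joint_positions"],2))
    print("tcp rel pad (toolaxes)",T.inv().apply(s["tool_pos"]-pad).round(4),"turn err units",((M.inv()*T).as_rotvec()/np.radians(30)).round(4))
E
python3 -c "
from h import *
rel()"
```

```text
t 3.1 tcp [ 0.4489 -0.0145  0.2185] w 0.0006119131772998988 F [ 0.73 -0.3   0.08] q [-0.14  0.17  1.9   0.    1.08 -0.11]
tcp rel pad (toolaxes) [-0.0114 -0.1026 -0.0785] turn err units [-0.0007 -0.0001 -0.0034]
```

>>> play_rows:
  deltas:
    - [[0,0,0],[0.0,0.0,0],-1]
    - [[0,0,0],[0.0,0.0,0],-1]
    - [[0,0,0],[0.0,0,0.02],-1]
    - [[0,0,0],[0.0,0,0.02],-1]
    - [[0,0,0],[0.0,0,0.02],-1]
    - [[0,0,0],[0.0,0,0.02],-1]
    - [[0,0,0],[0.0,0,0.02],-1]
    - [[0,0,0],[0,0,0],-1]
    - [[0,0,0],[0,0,0],-1]

```text
clock: 3.85
tool_pos: [0.4478, -0.0164, 0.1185]
ee_rot: [0.716, 0.698, -0.001, -0.001]
force: [0.4, -0.2, 0.8]
grip_width: 0.0008
```

```bash
python3 -c "
from h import *
rel()
p,d=grab_frame('top'); cv2.imwrite('pics/top1.png',cv2.resize(p[140:300,240:480,::-1],None,fx=3,fy=3))
p,d=grab_frame('scene'); cv2.imwrite('pics/scene1.png',cv2.resize(p[130:270,240:460,::-1],None,fx=3.6,fy=3.6))"
```

```text
t 3.85 tcp [ 0.4478 -0.0164  0.1185] w 0.0007868587046784727 F [ 0.43 -0.15  0.75] q [-0.14  0.32  2.   -0.    0.83 -0.11]
tcp rel pad (toolaxes) [-0.0133 -0.1035  0.0215] turn err units [-0.0037 -0.0002 -0.0051]
```

View pics/top1.png

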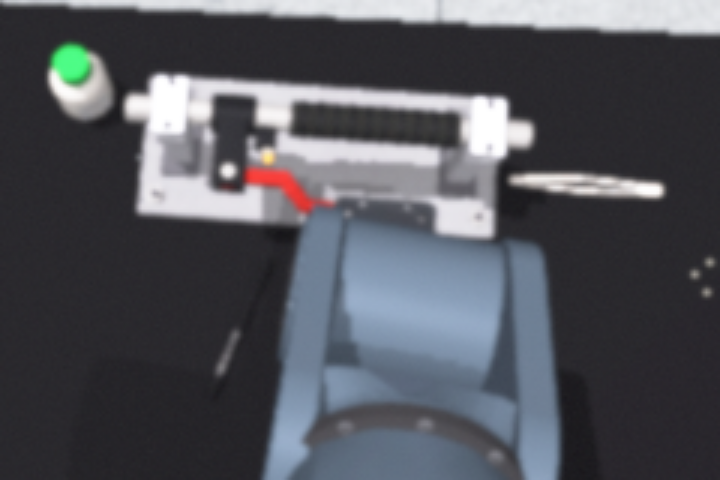

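View pics/scene1.png

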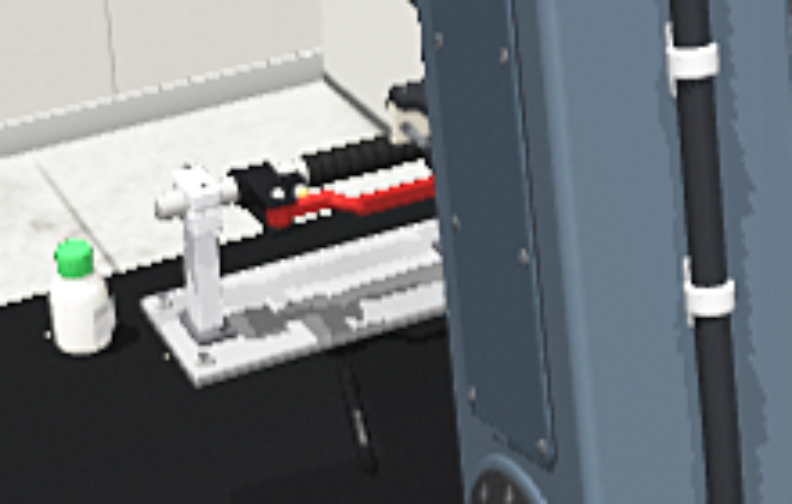

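The arm hides the blade's outer side. The kink and the inner arm of the lever stay visible in the top crop at (245–330, 172–210), and nothing has been touched. Next I'll go nearer slowly.

>>> play_rows:
  deltas:
    - [[0,0,0],[0.003,0.01,0.001],-1]
    - [[0,0,0],[0.003,0.01,0.001],-1]
    - [[0,0,0],[0.003,0.01,0.001],-1]
    - [[0,0,0],[0.004,0.01,0],-1]
    - [[0,0,0],[0,0.01,0],-1]
    - [[0,0,0],[0,0.01,0],-1]
    - [[0,0,0],[0,0.005,0],-1]
    - [[0,0,0],[0,0,0],-1]
    - [[0,0,0],[0,0,0],-1]
    - [[0,0,0],[0,0,0],-1]

```text
clock: 4.78
tool_pos: [0.5135, -0.0042, 0.1156]
ee_rot: [0.716, 0.698, -0.0, -0.0]
force: [-0.1, -0.7, 0.1]
grip_width: 0.0006
```

```bash
python3 -c "
from h import *
rel()"
```

```text
t 4.7833 tcp [ 0.5135 -0.0042  0.1156] w 0.0005753261041413301 F [-0.07 -0.73  0.14] q [-0.1   0.42  1.84 -0.    0.88 -0.07]
tcp rel pad (toolaxes) [ 0.0003 -0.0381  0.0244] turn err units [-0.0009 -0.0001 -0.0034]
```

>>> play_rows:
  deltas:
    - [[0,0,0],[0,0.002,0],-1]
    - [[0,0,0],[0,0.002,0],-1]
    - [[0,0,0],[0,0.002,0],-1]
    - [[0,0,0],[0,0.002,0],-1]
    - [[0,0,0],[0,0.002,0],-1]
    - [[0,0,0],[0,0,0],-1]

```text
clock: 5.28
tool_pos: [0.5242, -0.0046, 0.1156]
ee_rot: [0.716, 0.698, 0.0, 0.0]
force: [-0.4, 0.2, 0.1]
grip_width: 0.0003
```

>>> play_rows:
  deltas:
    - [[0,0,0],[0,0.002,0],-1]
    - [[0,0,0],[0,0,0],-1]

```text
clock: 5.45
tool_pos: [0.5261, -0.0046, 0.1156]
ee_rot: [0.716, 0.698, 0.0, 0.0]
force: [-0.3, 0.4, -0.3]
grip_width: 0.0005
```

>>> play_rows:
  deltas:
    - [[0,0,0],[0,0.002,0],-1]
    - [[0,0,0],[0,0,0],-1]

```text
clock: 5.62
tool_pos: [0.5281, -0.0047, 0.1157]
ee_rot: [0.716, 0.698, 0.0, 0.0]
force: [-0.2, 0.3, -0.4]
grip_width: 0.0009
```

>>> play_rows:
  deltas:
    - [[0,0,0],[0,0.002,0],-1]
    - [[0,0,0],[0,0,0],-1]

```text
clock: 5.78
tool_pos: [0.5301, -0.0047, 0.1157]
ee_rot: [0.716, 0.698, 0.0, 0.0]
force: [0.4, -1.0, 0.1]
grip_width: 0.0004
```

>>> play_rows:
  deltas:
    - [[0,0,0],[0,0.002,0],-1]
    - [[0,0,0],[0,0,0],-1]

```text
clock: 5.95
tool_pos: [0.5321, -0.0048, 0.1157]
ee_rot: [0.716, 0.698, 0.0, 0.0]
force: [-0.5, -0.4, -0.1]
grip_width: 0.0005
```

>>> play_rows:
  deltas:
    - [[0,0,0],[0,0.002,0],-1]
    - [[0,0,0],[0,0,0],-1]

```text
clock: 6.12
tool_pos: [0.5337, -0.0048, 0.1155]
ee_rot: [0.716, 0.698, -0.0, -0.0]
force: [-1.9, 0.1, 1.4]
grip_width: 0.0007
```

>>> play_rows:
  deltas:
    - [[0,0,0],[0,0.002,0],-1]
    - [[0,0,0],[0,0,0],-1]

```text
clock: 6.28
tool_pos: [0.5356, -0.005, 0.1155]
ee_rot: [0.716, 0.698, -0.001, -0.0]
force: [-3.8, -2.2, 1.2]
grip_width: 0.0006
```

>>> play_rows:
  deltas:
    - [[0,0,0],[0,0.002,0],-1]
    - [[0,0,0],[0,0,0],-1]

```text
clock: 6.45
tool_pos: [0.5375, -0.0052, 0.1154]
ee_rot: [0.716, 0.698, -0.001, -0.0]
force: [-5.1, -3.7, 0.3]
grip_width: 0.0003
```

```bash
python3 -c "
from h import *
rel()
p,d=grab_frame('top'); cv2.imwrite('pics/top2.png',cv2.resize(p[150:230,280:420,::-1],None,fx=5.5,fy=5.5,interpolation=2))
p,d=grab_frame('scene'); cv2.imwrite('pics/scene2.png',cv2.resize(p[130:250,260:420,::-1],None,fx=4.5,fy=4.5))"
```

```text
t 6.45 tcp [ 0.5375 -0.0052  0.1154] w 0.00027890123398393094 F [-5.06 -3.72  0.35] q [-0.1   0.46  1.78 -0.    0.91 -0.07]
tcp rel pad (toolaxes) [-0.0001 -0.0142  0.0246] turn err units [-0.0024  0.0007 -0.0035]
```

View pics/top2.png

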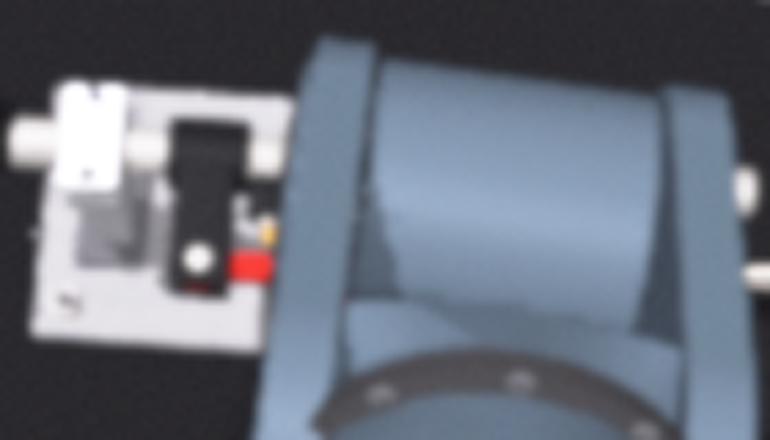

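View pics/scene2.png

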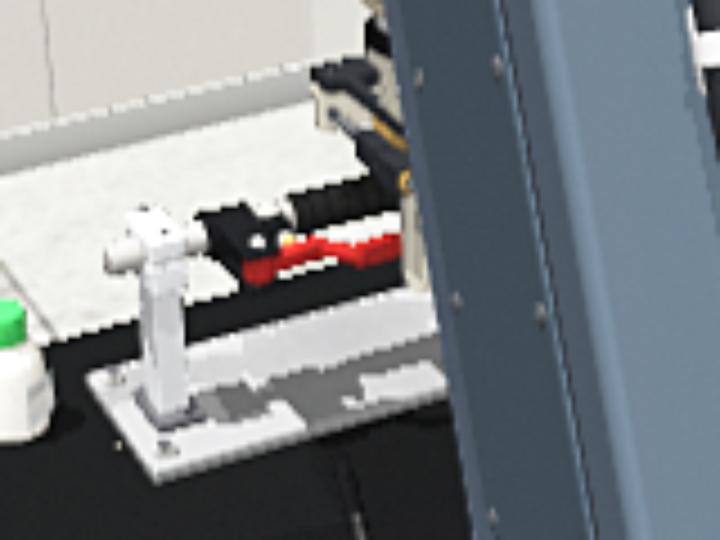

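The finger back has met the lever: in the scene crop the blade touches the finger near (405,245). The sideways force is friction, because the lever swings on an arc. I'll follow that arc about the pivot from here.

>>> play_rows:
  deltas:
    - [[0,0,-0.04],[-0.0008,0,0],-1]
    - [[0,0,-0.04],[-0.0008,0,0],-1]
    - [[0,0,0],[0,0,0],-1]

```text
clock: 6.8
tool_pos: [0.5377, -0.0063, 0.1155]
ee_rot: [0.7, 0.714, 0.0, -0.0]
force: [-3.4, 2.6, -0.8]
grip_width: 0.0003
```

>>> play_rows:
  deltas:
    - [[0,0,-0.038],[-0.0008,0.002,0],-1]
    - [[0,0,-0.038],[-0.0008,0.002,0],-1]
    - [[0,0,0],[0,0,0],-1]

```text
clock: 7.05
tool_pos: [0.5421, -0.008, 0.1155]
ee_rot: [0.686, 0.728, -0.0, -0.0]
force: [-3.2, 1.8, 0.1]
grip_width: 0.0006
```

>>> play_rows:
  deltas:
    - [[0,0,-0.038],[-0.0008,0.002,0],-1]
    - [[0,0,-0.038],[-0.0008,0.002,0],-1]
    - [[0,0,0],[0,0,0],-1]

```text
clock: 7.3
tool_pos: [0.5462, -0.0094, 0.1156]
ee_rot: [0.671, 0.741, 0.0, -0.0]
force: [-3.8, 2.0, -1.7]
grip_width: 0.0007
```

>>> play_rows:
  deltas:
    - [[0,0,-0.038],[-0.0008,0.002,0],-1]
    - [[0,0,0],[0,0,0],-1]

```text
clock: 7.47
tool_pos: [0.5481, -0.01, 0.1156]
ee_rot: [0.664, 0.747, -0.0, -0.0]
force: [-5.8, 2.4, -1.5]
grip_width: 0.0002
```

```bash
python3 -c "
from h import *
rel()"
```

```text
t 7.4667 tcp [ 0.5481 -0.01    0.1156] w 0.00019371575437833363 F [-5.78  2.43 -1.53] q [-0.1   0.48  1.75 -0.    0.92 -0.22]
tcp rel pad (toolaxes) [-0.0047 -0.0034  0.0244] turn err units [-2.000e-04 -0.000e+00  2.682e-01]
```

>>> play_rows:
  deltas:
    - [[0,0,-0.02],[-0.0003,0.001,0],-1]
    - [[0,0,0],[0,0,0],-1]

```text
clock: 7.63
tool_pos: [0.549, -0.0102, 0.1156]
ee_rot: [0.661, 0.751, -0.0, -0.0]
force: [-3.6, 0.9, -1.0]
grip_width: 0.0003
```

>>> play_rows:
  deltas:
    - [[0,0,-0.02],[-0.0003,0.001,0],-1]
    - [[0,0,0],[0,0,0],-1]

```text
clock: 7.8
tool_pos: [0.5501, -0.0105, 0.1156]
ee_rot: [0.657, 0.754, -0.0, 0.0]
force: [-4.9, -0.7, -0.9]
grip_width: 0.0
```

>>> play_rows:
  deltas:
    - [[0,0,-0.02],[-0.0003,0.001,0],-1]
    - [[0,0,0],[0,0,0],-1]

```text
clock: 7.97
tool_pos: [0.5511, -0.0107, 0.1156]
ee_rot: [0.653, 0.758, -0.0, 0.0]
force: [-5.3, -1.5, -0.9]
grip_width: 0.0007
```

>>> play_rows:
  deltas:
    - [[0,0,-0.02],[-0.0003,0.001,0],-1]
    - [[0,0,0],[0,0,0],-1]

```text
clock: 8.13
tool_pos: [0.5521, -0.011, 0.1156]
ee_rot: [0.649, 0.761, -0.0, 0.0]
force: [-5.0, -2.5, -0.9]
grip_width: 0.0004
```

>>> play_rows:
  deltas:
    - [[0,0,-0.02],[-0.0006,0.001,0],-1]
    - [[0,0,0],[0,0,0],-1]

```text
clock: 8.3
tool_pos: [0.5532, -0.0112, 0.1156]
ee_rot: [0.645, 0.764, -0.0, -0.0]
force: [-4.2, -0.7, -0.2]
grip_width: 0.0007
```

>>> play_rows:
  deltas:
    - [[0,0,-0.02],[-0.0004,0.001,0],-1]
    - [[0,0,0],[0,0,0],-1]

```text
clock: 8.47
tool_pos: [0.554, -0.0115, 0.1155]
ee_rot: [0.641, 0.768, -0.0, -0.0]
force: [-6.1, -1.8, -0.4]
grip_width: 0.0006
```

>>> play_rows:
  deltas:
    - [[0,0,-0.02],[-0.0004,0.001,0],-1]
    - [[0,0,0],[0,0,0],-1]

```text
clock: 8.63
tool_pos: [0.5548, -0.0117, 0.1156]
ee_rot: [0.637, 0.771, -0.001, -0.0]
force: [-8.0, -1.3, 0.1]
grip_width: 0.0003
```

>>> play_rows:
  deltas:
    - [[0,0,-0.02],[-0.0004,0.001,0],-1]
    - [[0,0,0],[0,0,0],-1]

```text
clock: 8.8
tool_pos: [0.5555, -0.0119, 0.1155]
ee_rot: [0.633, 0.775, -0.001, -0.001]
force: [-10.4, -1.1, 2.3]
grip_width: 0.0003
```

>>> play_rows:
  deltas:
    - [[0,0,0],[0,0.001,0],-1]
    - [[0,0,0],[0,0,0],-1]
    - [[0,0,0],[0,0,0],-1]

```text
clock: 9.05
tool_pos: [0.5561, -0.0119, 0.1155]
ee_rot: [0.633, 0.774, -0.001, -0.001]
force: [-12.1, -3.7, 3.1]
grip_width: 0.0008
```

>>> play_rows:
  deltas:
    - [[0,0,0],[0,0,0],-1]
    - [[0,0,0],[0,0,0],-1]
    - [[0,0,0],[0,0,0],-1]

```text
clock: 9.3
tool_pos: [0.5561, -0.0119, 0.1155]
ee_rot: [0.633, 0.774, -0.001, -0.001]
force: [-12.0, -3.6, 3.3]
grip_width: 0.0003
```

```bash
python3 -c "
from h import *
rel()
p,d=grab_frame('top'); cv2.imwrite('pics/top3.png',cv2.resize(p[150:230,280:420,::-1],None,fx=5.5,fy=5.5,interpolation=2))
p,d=grab_frame('scene'); cv2.imwrite('pics/scene3.png',cv2.resize(p[130:250,260:420,::-1],None,fx=4.5,fy=4.5))
rel()"
```

```text
t 9.3 tcp [ 0.5561 -0.0119  0.1155] w 0.0003059827470331428 F [-12.01  -3.58   3.32] q [-0.1   0.49  1.72 -0.    0.93 -0.3 ]
tcp rel pad (toolaxes) [-0.0064  0.0046  0.0245] turn err units [-0.0059  0.0006  0.4263]
t 9.4 tcp [ 0.5561 -0.0119  0.1155] w 0.0006979462345013451 F [-12.4   -3.8    3.71] q [-0.1   0.49  1.72 -0.    0.93 -0.3 ]
tcp rel pad (toolaxes) [-0.0064  0.0046  0.0245] turn err units [-0.0061  0.0005  0.4263]
```

View pics/top3.png

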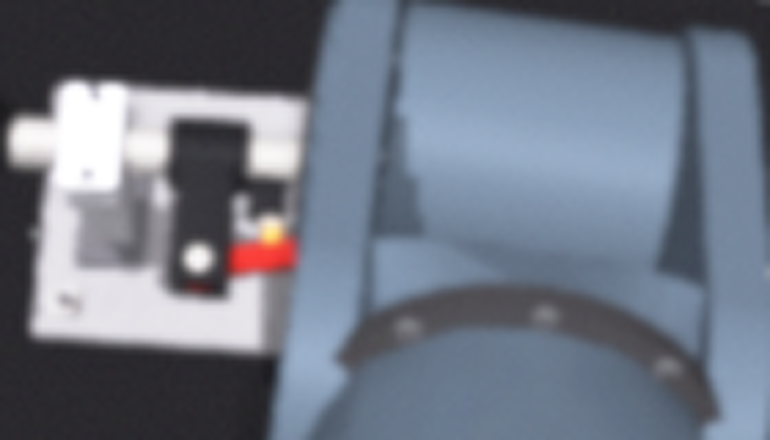

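View pics/scene3.png

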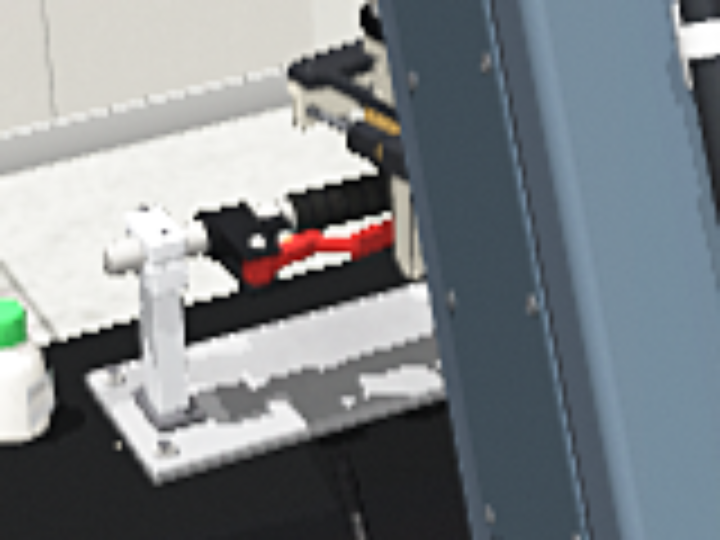

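The lever's inner arm now touches the brass screw tip, at (270,235) in the top crop. The push slope rose sharply there, so it's at the stop with a steady ~12.5 N at the finger. Next I'll let it spring back along the same arc.

>>> play_rows:
  deltas:
    - [[0,0,0],[0.0003,-0.002,0],-1]
    - [[0,0,0.04],[0.0008,-0.002,0],-1]
    - [[0,0,0.04],[0.0008,-0.002,0],-1]
    - [[0,0,0.04],[0.0008,-0.002,0],-1]
    - [[0,0,0.04],[0.0008,-0.002,0],-1]
    - [[0,0,0.04],[0.0008,-0.002,0],-1]
    - [[0,0,0.04],[0.0008,-0.002,0],-1]
    - [[0,0,0.04],[0.0008,-0.002,0],-1]
    - [[0,0,0.04],[0.0008,-0.002,0],-1]
    - [[0,0,0.04],[0.0008,-0.002,0],-1]
    - [[0,0,0.04],[0.0008,-0.002,0],-1]
    - [[0,0,0.026],[0.0003,-0.002,0],-1]

```text
clock: 10.4
tool_pos: [0.533, -0.0054, 0.1159]
ee_rot: [0.716, 0.698, 0.0, 0.001]
force: [0.4, 0.3, 0.0]
grip_width: 0.0006
```

>>> play_rows:
  deltas:
    - [[0,0,0],[0,-0.004,0],-1]
    - [[0,0,0],[0,-0.004,0],-1]
    - [[0,0,0],[0,-0.005,0],-1]
    - [[0,0,0],[0,-0.005,0],-1]
    - [[0,0,0],[0,-0.01,0],-1]
    - [[0,0,0],[0,-0.01,0],-1]
    - [[0,0,0],[0,-0.01,0],-1]
    - [[0,0,0],[0,-0.01,0],-1]
    - [[0,0,0],[0,-0.01,0],-1]
    - [[0,0,0],[0,0,0],-1]
    - [[0,0,0],[0,0,0],-1]
    - [[0,0,0],[0,0,0],-1]

```text
clock: 11.4
tool_pos: [0.4652, -0.004, 0.1158]
ee_rot: [0.715, 0.699, 0.0, 0.0]
force: [0.9, 1.6, -0.6]
grip_width: 0.0007
```

```bash
python3 -c "
from h import *
rel()
p,d=grab_frame('top'); cv2.imwrite('pics/top4.png',cv2.resize(p[150:230,280:420,::-1],None,fx=5.5,fy=5.5,interpolation=2))
a=np.load('top0.npz')['p']
for q in(a,p):
  m=redmask(q)[:, :338]; v,u=np.nonzero(m); k=(u>320)&(v>160)&(v<225); print([ (c,v[k&(u==c)].mean().round(2)) for c in range(324,338,2)])
"
```

```text
t 11.4 tcp [ 0.4652 -0.004   0.1158] w 0.0006614575610934114 F [ 0.87  1.61 -0.64] q [-0.11  0.35  1.96  0.    0.83 -0.09]
tcp rel pad (toolaxes) [-0.0005 -0.0865  0.0242] turn err units [0.0015 0.0001 0.0004]
[(324, np.float64(198.0)), (326, np.float64(198.5)), (328, np.float64(199.0)), (330, np.float64(199.0)), (332, np.float64(199.0)), (334, np.float64(199.5)), (336, np.float64(201.5))]
[(324, np.float64(198.0)), (326, np.float64(198.5)), (328, np.float64(199.0)), (330, np.float64(199.0)), (332, np.float64(199.0)), (334, np.float64(199.0)), (336, np.float64(nan))]<string>:7: RuntimeWarning: Mean of empty slice.
  ret = ret.dtype.type(ret / rcount)
```

View pics/top4.png

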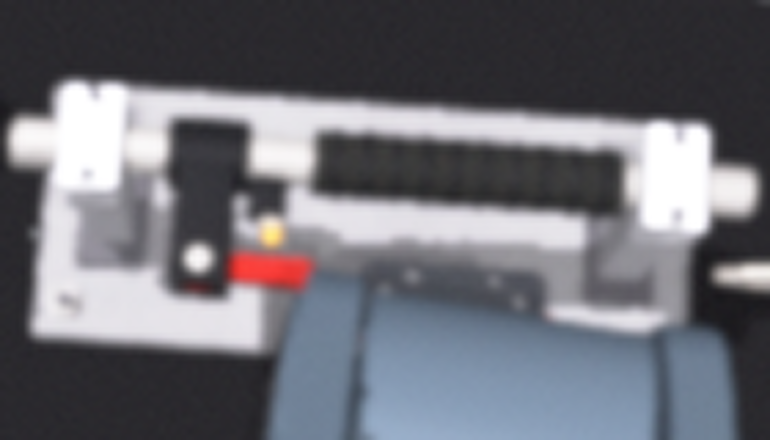

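The lever is back at its rest position: its pixel rows match the first picture, with a visible gap to the screw at (270,235). Now the second press.

>>> play_rows:
  deltas:
    - [[0,0,0],[0,0.01,0],-1]
    - [[0,0,0],[0,0.01,0],-1]
    - [[0,0,0],[0,0.01,0],-1]
    - [[0,0,0],[0,0.01,0],-1]
    - [[0,0,0],[0,0.01,0],-1]
    - [[0,0,0],[0,0.006,0],-1]
    - [[0,0,0],[0,0.004,0],-1]
    - [[0,0,0],[0,0.004,0],-1]
    - [[0,0,0],[0,0.002,0],-1]
    - [[0,0,0],[0,0,0],-1]
    - [[0,0,0],[0,0,0],-1]

```text
clock: 12.37
tool_pos: [0.5305, -0.0054, 0.1156]
ee_rot: [0.715, 0.699, -0.0, -0.0]
force: [-0.7, 0.4, -0.6]
grip_width: 0.0003
```

>>> play_rows:
  deltas:
    - [[0,0,0],[0,0.002,0],-1]
    - [[0,0,-0.04],[-0.0008,0.002,0],-1]
    - [[0,0,-0.04],[-0.0008,0.002,0],-1]
    - [[0,0,-0.04],[-0.0008,0.002,0],-1]
    - [[0,0,-0.04],[-0.0008,0.002,0],-1]
    - [[0,0,-0.04],[-0.0008,0.002,0],-1]
    - [[0,0,-0.04],[-0.0008,0.002,0],-1]
    - [[0,0,-0.04],[-0.0008,0.002,0],-1]
    - [[0,0,-0.04],[-0.0008,0.002,0],-1]
    - [[0,0,0],[0,0,0],-1]
    - [[0,0,0],[0,0,0],-1]

```text
clock: 13.28
tool_pos: [0.549, -0.0112, 0.1156]
ee_rot: [0.654, 0.757, -0.0, 0.0]
force: [-4.6, -2.9, 1.7]
grip_width: 0.0004
```

```bash
python3 -c "
from h import *
rel()"
```

```text
t 13.2833 tcp [ 0.549  -0.0112  0.1156] w 0.0004313233006302203 F [-4.63 -2.86  1.69] q [-0.11  0.48  1.75 -0.    0.92 -0.25]
tcp rel pad (toolaxes) [-0.0058 -0.0025  0.0244] turn err units [-2.000e-04  4.000e-04  3.205e-01]
```

>>> play_rows:
  deltas:
    - [[0,0,-0.02],[-0.0008,0.001,0],-1]
    - [[0,0,-0.02],[-0.0008,0.001,0],-1]
    - [[0,0,-0.02],[-0.0004,0.001,0],-1]
    - [[0,0,0],[0,0,0],-1]
    - [[0,0,0],[0,0,0],-1]

```text
clock: 13.7
tool_pos: [0.5522, -0.0123, 0.1156]
ee_rot: [0.642, 0.767, 0.0, -0.0]
force: [-4.4, 2.9, 1.4]
grip_width: 0.0001
```

>>> play_rows:
  deltas:
    - [[0,0,-0.02],[-0.0004,0.001,0],-1]
    - [[0,0,-0.02],[-0.0004,0.001,0],-1]
    - [[0,0,0],[0,0,0],-1]
    - [[0,0,0],[0,0,0],-1]

```text
clock: 14.03
tool_pos: [0.554, -0.0128, 0.1155]
ee_rot: [0.634, 0.773, -0.0, -0.0]
force: [-5.9, 1.8, 1.7]
grip_width: 0.0005
```

>>> play_rows:
  deltas:
    - [[0,0,0],[-0.0002,0.001,0],-1]
    - [[0,0,0],[0,0,0],-1]
    - [[0,0,0],[0,0,0],-1]

```text
clock: 14.28
tool_pos: [0.5548, -0.0128, 0.1156]
ee_rot: [0.634, 0.773, -0.0, -0.001]
force: [-6.5, 1.5, 3.5]
grip_width: 0.0005
```

>>> play_rows:
  deltas:
    - [[0,0,0],[0,0.001,0],-1]
    - [[0,0,0],[0,0,0],-1]
    - [[0,0,0],[0,0,0],-1]

```text
clock: 14.53
tool_pos: [0.5555, -0.0128, 0.1155]
ee_rot: [0.634, 0.773, -0.001, -0.001]
force: [-9.2, -0.1, 5.2]
grip_width: 0.0006
```

>>> play_rows:
  deltas:
    - [[0,0,0],[0,0.001,0],-1]
    - [[0,0,0],[0,0,0],-1]
    - [[0,0,0],[0,0,0],-1]
    - [[0,0,0],[0,0,0],-1]

```text
clock: 14.87
tool_pos: [0.5561, -0.0128, 0.1155]
ee_rot: [0.634, 0.773, -0.001, -0.001]
force: [-10.5, -2.5, 5.8]
grip_width: -0.0002
```

>>> play_rows:
  deltas:
    - [[0,0,0],[0,0.0005,0],-1]
    - [[0,0,0],[0,0,0],-1]
    - [[0,0,0],[0,0,0],-1]
    - [[0,0,0],[0,0,0],-1]
    - [[0,0,0],[0,0,0],-1]
    - [[0,0,0],[0,0,0],-1]
    - [[0,0,0],[0,0,0],-1]
    - [[0,0,0],[0,0,0],-1]
    - [[0,0,0],[0,0,0],-1]
    - [[0,0,0],[0,0,0],-1]
    - [[0,0,0],[0,0,0],-1]
    - [[0,0,0],[0,0,0],-1]

```text
clock: 15.87
tool_pos: [0.5564, -0.0128, 0.1155]
ee_rot: [0.634, 0.773, -0.001, -0.001]
force: [-13.2, -2.0, 6.4]
grip_width: 0.0004
```

```bash
python3 -c "
from h import *
rel()
p,d=grab_frame('top'); a=p[150:230,280:420,::-1]
q,d=grab_frame('scene'); 
cv2.imwrite('pics/both5.png',np.vstack([cv2.resize(a,(480,274),interpolation=2),cv2.resize(q[130:230,260:420,::-1],(480,300))]))
rel()"
```

```text
t 15.8667 tcp [ 0.5564 -0.0128  0.1155] w 0.00036750063866176246 F [-13.16  -1.95   6.44] q [-0.11  0.49  1.72 -0.    0.93 -0.3 ]
tcp rel pad (toolaxes) [-0.0073  0.0049  0.0245] turn err units [-0.0064  0.0005  0.4204]
t 15.9667 tcp [ 0.5564 -0.0128  0.1155] w 0.0003928934186344505 F [-13.46  -2.     6.51] q [-0.11  0.49  1.72 -0.    0.93 -0.3 ]
tcp rel pad (toolaxes) [-0.0073  0.0049  0.0245] turn err units [-0.0065  0.0005  0.4204]
```

View pics/both5.png

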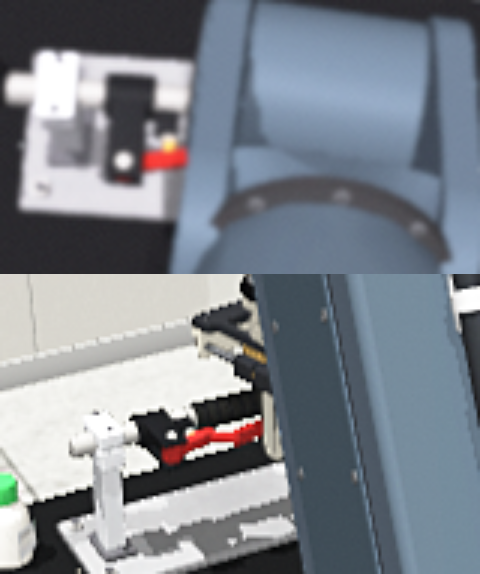

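The lever is against the brass screw again, at (168,148) in the picture. The finger is clear of the bar, and force and pose are steady, so I'm handing in.

```bash
python3 -c "
from h import *
print(workorder.hand_in()); rel()"
```

```text
the job is handed in; nothing more can be done
None
the job is handed in; nothing more can be done
```

I pressed the lever to its stop screw twice, letting it spring fully out in between, and handed the job in at about 16 s while holding the second press. The gripper was shut on nothing throughout, and the lever was pushed with the back of one finger.

- **First press:** the lever met the stop at about 21 mm of travel (roughly 0.21 rad). The push rose sharply there and settled at about 12.5 N.
- **Spring-back:** the finger force fell to about zero. In the top view the visible inner part of the lever lined up with its starting position.
- **Second press:** it ended within 1 mm of the first position. The last readings were steady for about a second, with about 13 N of push and 6.5 N of vertical force, which I take to be friction at the finger. The picture shows the lever against the brass screw.

- **Expectation that was off:** contact came about 4 mm later than my estimate, because the finger measured thinner than I assumed.
- **Not fully seen:** the arm hid the outer part of the blade. I judged the stop from the force rise and the visible inner part of the lever.
- **Bar and loose items:** the scene view showed the finger clear of the bar. No unexpected forces appeared, but I did not re-measure the loose items at the end.

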